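# Shut the specimen cabinet and press its label holder home behind the shelf lip

## Robot

A 6-joint arm with a two-finger parallel gripper is mounted at the origin on the work surface. World frame = base frame: x ahead of the robot, y to its left, z up, the work surface at z = 0. Lengths are in m, angles in rad, forces in N, time in s.
With the tool pointing down it reaches from about 0.375 to 0.925 m from the base axis. Payload 5.7 kg.
Tool frame: the origin (TCP) lies at the very end of the fingers, on their centre line; the grasp point (between the pads) lies 19 mm behind it; z points along the fingers, y is the direction in which the jaws open and shut (so a half turn about z gives the same grasp; the last joint's range is limited). The gripper opens to 88 mm and grips with 3 to 60 N. Pads are 20 mm wide; open, the fingers measure 115 mm over their backs; the gripper's body (75 mm by 178 mm) begins 61 mm behind the grasp point.
Start: joints at [1.076, 0.359, 1.51, -0, 1.272, -0.115], TCP at [0.222, 0.557, 0.223] pointing down, gripper open.
Joint ranges: [-2.97, 2.97], [-1.01, 2.36], [0.21, 2.38], [-0.96, 4.11], [0.2, 2.71], [-2.98, 2.98]. Speed limits (rad/s): [2.39, 2.39, 3.14, 3.14, 3.14, 3.14].

## Interface

Orientations are given as a 3x3 rotation matrix whose columns are the frame's x, y, z axes.
In Python, from station import arm gives the robot as it stands.
- The arm moves only by the tool move_arm, never from a script. Its argument "plan" is a list of rows, each a list of 6 numbers: the shift along the tool's x, y, z in units of 50 mm (1.0 is 50 mm), then the turn, a rotation vector about the tool's x, y, z in units of 2 pi rad (1.0 is 2 pi rad). A call has 1 to 10 rows; each row shifts and turns the commanded pose from where the row before left it, along the tool's axes as they then stand; what a row does not reach is not made up. A row lasts 1/10 s, in which the tool goes at most 50 mm and 8.59 degrees, less where a joint would pass 70% of its speed; a pose out of reach is approached as far as the arm can. A call with a number of a shift or a turn outside -1 to 1 is refused whole. A call with a gripper value outside its range is refused whole. "jaw" is the closure, from -1 (fully open) to 1 (shut), set as the call begins (left out, the last holds). The fingers move at their own pace and stop on an object; "grip_force" is the grip in N (left out, the last holds). Time passes only in rows, so rows that do not move let the fingers close. It gives the time, the measured TCP pose, the force and the opening at its end, in the units of the state.
- arm.sense(): the state, without advancing time (a new reading comes with each control period).
- arm.capture(name): name is "scene" or "top" or "wrist"; returns the picture (420x560x3 uint8, red, green, blue); there is no depth.
- arm.camera_info(name): a dict with "vfov" (degrees; the focal length in pixels is half the picture's height over the tangent of half this angle, whatever the lens; pixels are square), "cx", "cy" (the principal point, pixels), "R" (3x3) and "t" (3): a world point X has camera coordinates R X + t. Camera axes: x right, y down, z forward; pixel columns grow to the right and rows downward; lengths in m; the calibration is good to about 2 mm. A picture is of the moment at which its call begins: read the wrist's pose just before it. camera_info takes no time and is no camera call; for the wrist camera it gives the pose at the moment of the call.
- arm.close_job(): hands the job in, once; it reports no verdict.
Trained networks look in the newest picture that a camera, given by its name, has taken for a name from the list of things; names that differ only in an ending like _2 or _b are one class to them, and where a whole thing is asked for, a point or a joint stands for the part that bears it (a point fixed in the world has none). Each returns a list of dicts, best first, with "p" (0 to 1); they miss things now and then, are a little off and sometimes report something else, mostly with a low value. They report only what shows in the picture. A call takes as long as a camera call. They do not tell look-alikes from the thing itself.
- arm.search_frame(label, camera): "point" ([row, column] in pixels, amid what is visible of it).
The state is a dict: "t": time; "joint_pos": joint angles; "qvel": joint speeds; "joint_torque": joint torques, N m; "tcp_pos": TCP position; "orientation": TCP orientation; "contact_force": force on the tool from outside, world axes, zero at the start; "ft_torque": the same for the moment, N m; "finger_gap": finger opening in m.
Only numpy, scipy, OpenCV 4.12 (cv2) and the standard library are available. Lean on these libraries where they do the work, as an engineer would, in place of code of your own. Each camera call takes 0.05 s, during which the arm holds its last target.

## Task

Close up and label the small specimen cabinet: push its glazed door shut until it snaps home on its roller catch, then take the label holder out of the plate rack and push it upright down behind the lip along the front of the cabinet's shelf top, into the label pocket, until you feel it bottom. Finish while still holding it pressed firmly down there, as one does while an adhesive strip takes; do not let go. Do not ram it, and leave the glass plates, the jars and the other glassware where they stand.

Things in the scene. Friction and masses are not known exactly. Their poses are not given: they have to be found in the camera images.
- cabinet: white sheet-steel bench cabinet, fixed, 200 deep (its x) x 260 wide (its y) x 200 mm high; spot and yaw change. Origin: centre of its underside, on the bench. The front with the door looks to its -x. Its flat top, 200 mm up, is a shelf: lip and label pocket along the front, two small jars at the rear, 10 mm hems round the rest
- door (a joint): opening angle of the cabinet's door, rad: 0 = shut, grows as the free edge swings out to the cabinet's -x; hinge at its left (+y) edge. Starts at 0.35 to 0.85 and stays where it is left. A sprung roller catch stops it ajar at about 0.05: a further push of 5 to 10 N near the free edge snaps it past the roller, which then keeps it shut on its stop at 0
- door_hinge (a point): point on the door's upright hinge axis, level with the door's top edge, 192 mm above the bench. The door is 256 mm wide, 180 mm high and 14 mm thick, centred on this axis (outer face 7 mm out). A steel pull stands 27 mm out from its face near the free edge, low down (43 to 111 mm above the bench)
- door_push (a point): point on the door's outer face, 190 mm from the hinge (66 mm from the free edge) and 20 mm below its top edge: a good place to push. Its frame turns with the door: x points into the door (the way to push), y points along the door towards the hinge, z up
- pocket: label pocket on the cabinet's top front edge: rigid upright slot, open above, 12 mm (its x, from lip to strip) x 112 mm (its y) inside. Origin: centre of its floor, 203 mm above the bench. In front (-x) the 3 mm shelf lip, as wide as the cabinet, 15 mm above the floor plus an edge flared forward to 20 mm; behind, a 3 mm aluminium strip 24 mm high; 15 mm high end stops. Nothing springs or sticks
- holder: label holder, loose, 40 to 85 g: flat white plastic plate 8 mm thick (its x), 76 wide (its y), 70 high (its z), a ruled paper card on both faces (alike: it may go in either way round). Origin: centre of its bottom edge. It stands upright in a rack groove, its ends between the comb walls for the lower 34 mm; take it by its two faces, near the top
- rack: grey plate rack, fixed: base 200 (its x) x 104 (its y) x 10 mm high, two comb walls 44 mm high along the long sides, 70 mm open between them; seven 11 mm grooves across it every 25 mm from x = -75 to 75 mm. Origin: centre of its underside. Holder and two glass plates stand on the base, across it, in the grooves at -75, 0 and 75 mm, in changing order
- plate_a: clear glass plate 6 x 76 x 60 mm high standing in the rack; leave it. Origin: centre of its bottom edge
- plate_b: second such glass plate standing in the rack; leave it. Origin: centre of its bottom edge
- jar_a: small clear jar, 48 mm across, 70 mm high, on the left rear of the cabinet's top; leave it. Origin: centre of its underside
- jar_b: small amber jar, 52 mm across, 62 mm high, on the right rear of the cabinet's top; leave it. Origin: centre of its underside
- jar_c: larger jar, 64 mm across, 90 mm high, on the bench beyond the rack; leave it. Origin: centre of its underside
- flask: glass conical flask, 82 mm across, 118 mm high, on the bench to the right; leave it. Origin: centre of its underside
- dish: flat round culture dish, 90 mm across, 15 mm high, on the bench to the left; leave it. Origin: centre of its underside
There are look-alikes about, which are no part of the job. Leave any red look-alike of the holder alone.

How it is judged:
By the outcome, as a careful person would: the job done as asked, in the order asked, and still so for the second after the job is handed in, while the arm keeps its last pose, push and grip.
It also fails if it takes over 72 s, if anything falls off the work surface, if the arm or the gripper's body presses on something with over 40 N, if the wrist force passes 120 N, or if a joint passes its speed limit or range.

## Working session

There is one attempt and no reset: what is moved stays moved. The work goes in short steps, Python scripts to look and compute and a tool call to move; the robot and the scene stay as the last step left them, time stands still between calls to the robot, and variables do not carry over. Pictures are saved under pics/ and viewed, and the job is handed in when it is done.

Besides the shell and the picture viewer there is one more tool, called after "Emit:" as name([rows], argument=value, ...), one row to a line, values as JSON. move_arm: Moves the arm, as the interface text tells. Shifts and turns lie within -1 to 1; 1 stands for 50 mm of shift or 2 pi rad of turn. Its arguments: {"type":"object","properties":{"plan":{"type":"array"},"jaw":{"type":"number"},"grip_force":{"type":"number"}},"required":["plan"]}

```bash
ls; mkdir -p pics; python3 - <<'E'
from station import arm
import cv2
for n in ["scene","top","wrist"]:
    im=arm.capture(n); cv2.imwrite(f"pics/{n}0.png",im[:,:,::-1])
    ci=arm.camera_info(n); print(n,ci)
s=arm.sense(); print(s)
E
```

```text
pics
scene {'vfov': 46.057187057243596, 'cx': 284.75102126982955, 'cy': 201.33451411602906, 'R': array([[-0.10115022,  0.9947339 ,  0.01652582],
       [ 0.62976748,  0.07687994, -0.77296985],
       [-0.77016982, -0.06777865, -0.63422748]]), 't': array([ 0.07596134, -0.23951832,  1.78539919])}
top {'vfov': 51.923860693777776, 'cx': 284.06600800612927, 'cy': 205.16360861178583, 'R': array([[ 0.02515043, -0.99962047, -0.01124136],
       [-0.98474772, -0.02283655, -0.17248311],
       [ 0.17216093,  0.01540793, -0.98494833]]), 't': array([-0.04616046,  0.5650465 ,  1.26209657])}
wrist {'vfov': 58.03077617498149, 'cx': 267.25032557706925, 'cy': 213.5284210260639, 'R': array([[ 0.37081231,  0.92870623, -0.00172598],
       [ 0.88909477, -0.35445809,  0.28960309],
       [ 0.26834441, -0.10892295, -0.95714527]]), 't': array([-0.59899809, -0.03538256,  0.39176119])}
{'t': 0.15, 'joint_pos': array([ 1.07591641e+00,  3.59332613e-01,  1.51115062e+00,  1.62006943e-05,
        1.27249041e+00, -1.15138590e-01]), 'qvel': array([ 0.0019219 , -0.00164969, -0.00186482,  0.00088044,  0.00056049,
        0.00195593]), 'joint_torque': array([ 8.88644845e-04, -5.15756929e+01, -2.71009290e+01,  6.74437545e-02,
        3.05695971e-02, -5.76415459e-05]), 'tcp_pos': array([0.22218733, 0.55679515, 0.22201947]), 'orientation': array([[-9.28758725e-01,  3.70684209e-01, -6.69494837e-04],
       [ 3.70684773e-01,  9.28757956e-01, -1.20795138e-03],
       [ 1.74030153e-04, -1.37006693e-03, -9.99999046e-01]]), 'contact_force': array([-0.13186413, -0.33512218,  0.18569916]), 'ft_torque': array([ 0.03706895, -0.00563011, -0.01452911]), 'finger_gap': 0.0879730774001404}
```

View pics/scene0.png

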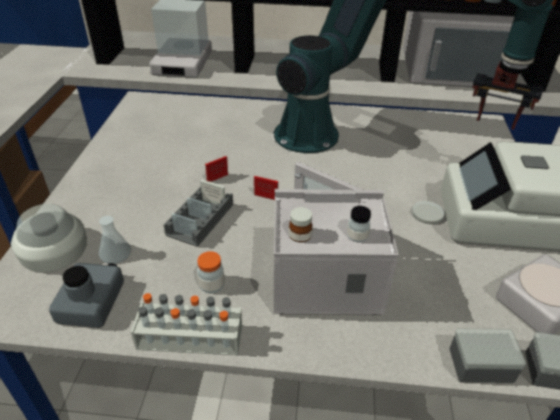

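View pics/top0.png

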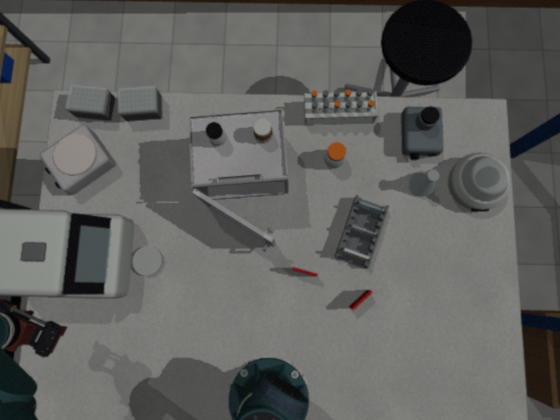

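View pics/wrist0.png

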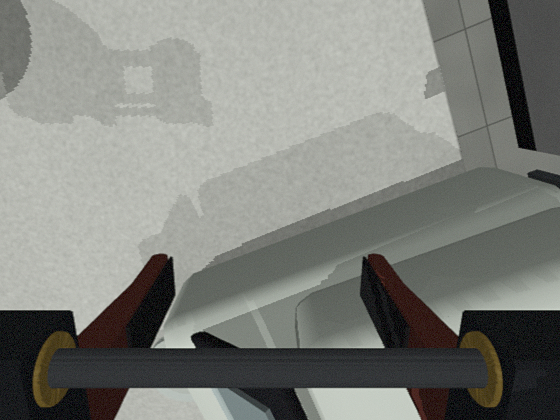

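```bash
python3 - <<'E'
from station import arm
for n in ["scene","top"]:
    for l in ["cabinet","door","door_hinge","door_push","pocket","holder","rack"]:
        print(n,l,[([round(float(x)) for x in d["point"]],round(float(d["p"]),2)) for d in arm.search_frame(l,n)[:4]])
print(arm.sense()["t"])
E
```

```text
scene cabinet [([182, 313], 0.74), ([255, 332], 0.65), ([271, 212], 0.22)]
scene door [([178, 316], 0.92), ([222, 181], 0.17)]
scene door_hinge [([184, 314], 0.77)]
scene door_push [([180, 315], 0.61), ([224, 182], 0.59)]
scene pocket [([196, 330], 0.75), ([190, 208], 0.32)]
scene holder [([170, 217], 0.81), ([186, 264], 0.74), ([188, 211], 0.68), ([180, 316], 0.35)]
scene rack [([222, 200], 0.92), ([182, 316], 0.56)]
top cabinet [([166, 238], 0.65)]
top door [([221, 238], 0.73)]
top door_hinge [([221, 240], 0.87)]
top door_push [([220, 237], 0.89), ([206, 369], 0.56), ([156, 338], 0.36)]
top pocket [([180, 241], 0.66)]
top holder [([254, 351], 0.72), ([301, 360], 0.45), ([162, 239], 0.27)]
top rack [([238, 360], 0.72)]
0.85
```

```bash
python3 - <<'E'
import cv2,numpy as np
t=cv2.imread("pics/top0.png"); s=cv2.imread("pics/scene0.png")
cv2.imwrite("pics/tc.png",cv2.resize(t[100:260,180:300],(600,800)[::1],interpolation=cv2.INTER_CUBIC)[:800] if 0 else cv2.resize(t[105:255,180:300],(480,600),interpolation=cv2.INTER_CUBIC))
cv2.imwrite("pics/tr.png",cv2.resize(t[185:275,320:400],None,fx=6.5,fy=6.5,interpolation=cv2.INTER_CUBIC))
cv2.imwrite("pics/sc.png",cv2.resize(s[150:320,260:410],None,fx=3.5,fy=3.5,interpolation=cv2.INTER_CUBIC))
cv2.imwrite("pics/sr.png",cv2.resize(s[165:255,150:250],None,fx=6,fy=6,interpolation=cv2.INTER_CUBIC))
E
```

```text
(no output)
```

View pics/tc.png

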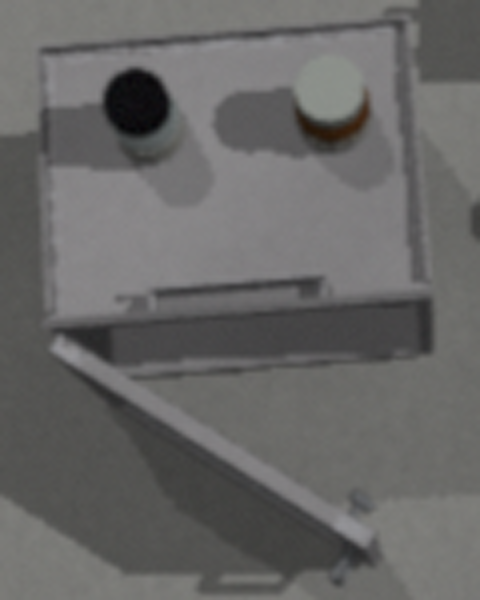

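View pics/tr.png

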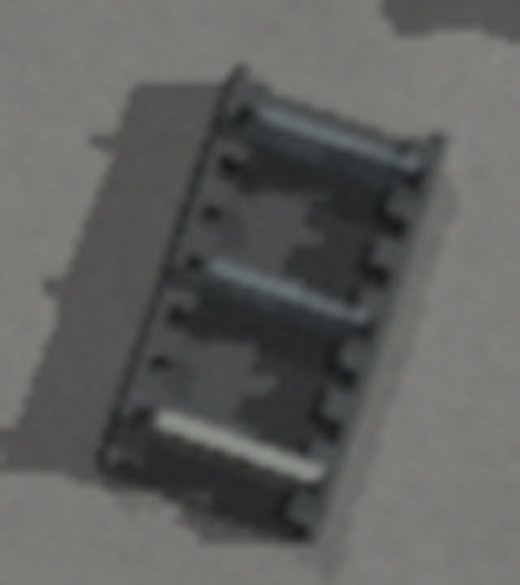

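View pics/sc.png

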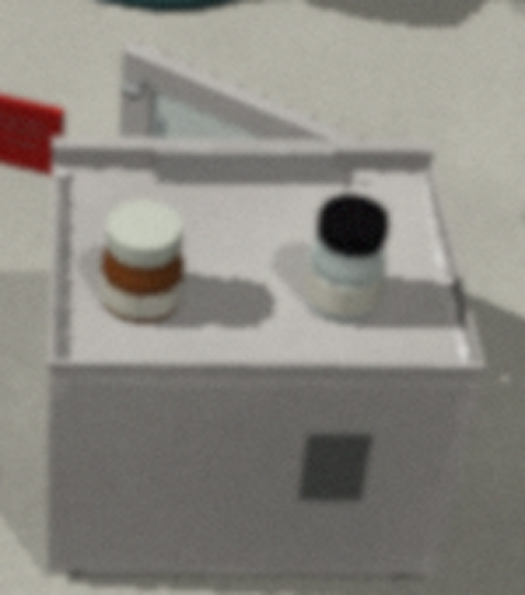

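View pics/sr.png

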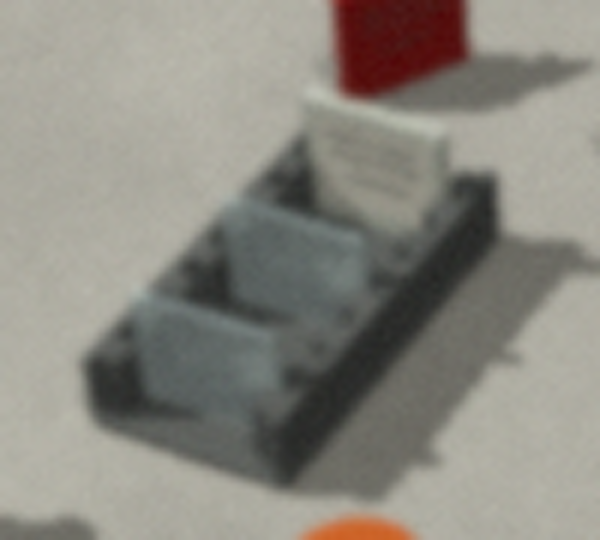

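```bash
cat > h.py <<'E'
import numpy as np
from station import arm
def K(ci):
    f=210/np.tan(np.radians(ci["vfov"])/2); return f
def proj(ci,X):
    X=np.atleast_2d(X); c=X@ci["R"].T+ci["t"]; f=K(ci)
    return np.c_[ci["cx"]+f*c[:,0]/c[:,2], ci["cy"]+f*c[:,1]/c[:,2]]
def ray(ci,u,v,z):
    d=np.array([(u-ci["cx"])/K(ci),(v-ci["cy"])/K(ci),1]); d=ci["R"].T@d; o=-ci["R"].T@ci["t"]
    return o+d*(z-o[2])/d[2]
E
python3 - <<'E'
from h import *
from scipy.optimize import least_squares
T=arm.camera_info("top");S=arm.camera_info("scene")
tc=lambda u,v:(180+u/4,105+v/4); sc=lambda u,v:(260+u/3.5,150+v/3.5); tr=lambda u,v:(320+u/6.5,185+v/6.5); sr=lambda u,v:(150+u/6,165+v/6)
obs=[(T,tc(42,50),(.1,.13,.21)),(T,tc(402,24),(.1,-.13,.21)),(T,tc(432,352),(-.1,-.13,0)),
(T,tc(432,290),(-.1,-.13,.221)),(T,tc(45,324),(-.1,.13,.221)),
(S,sc(50,365),(.1,-.13,.21)),(S,sc(485,362),(.1,.13,.21)),(S,sc(50,572),(.1,-.13,0)),(S,sc(54,140),(-.1,-.13,.223)),(S,sc(432,152),(-.1,.13,.223)),(T,tc(150,292),(-.084,.057,.227)),(T,tc(325,280),(-.084,-.057,.227))]
def R(p):
    c,s=np.cos(p[2]),np.sin(p[2]); return np.array([[c,-s,0],[s,c,0],[0,0,1]])
def res(p,o=obs):
    return np.concatenate([proj(ci,R(p)@np.array(X)+[p[0],p[1],0])[0]-uv for ci,uv,X in o])
r=least_squares(res,[.6,.1,0],loss="soft_l1"); p=r.x
print("cab",p,np.degrees(p[2])); print(res(p).reshape(-1,2).round(1))
M=R(p); 
print("pocket",M@[-.091,0,.203]+[p[0],p[1],0], "front left",M@[-.1,.13,0]+[p[0],p[1],0])
# door: top edge free end
a=ray(T,*tc(58,343),.192); b=ray(T,*tc(372,540),.192); print("door hinge,free",a,b,np.linalg.norm(b-a))
yd=M[:,1]; d=(b-a)/np.linalg.norm(b-a); print("angle",np.arccos(d@(-yd)))
# rack
for nm,u1,u2,z in [("holder",(155,420),(325,475),.08),("pm",(210,265),(370,318),.07),("pf",(262,110),(420,160),.07)]:
    A=ray(T,*tr(*u1),z);B=ray(T,*tr(*u2),z); print(nm,(A+B)/2,np.linalg.norm(B-A),np.degrees(np.arctan2(*(B-A)[[1,0]])))
A=ray(S,*sr(305,95),.08);B=ray(S,*sr(450,130),.08);print("holder scene",(A+B)/2,np.linalg.norm(B-A))
E
```

```text
cab [0.6953448  0.09769186 0.11627355] 6.661983427282471
[[-3.  -0.7]
 [ 0.6 -2.7]
 [-0.1  0.9]
 [-0.3 -0.1]
 [-0.8  0.4]
 [-0.2 -1.8]
 [-0.4 -0.8]
 [-0.4  2.1]
 [-1.2 -1.4]
 [-0.5 -4.4]
 [-0.5 -0.5]
 [-1.5 -1.4]]
pocket [0.60495925 0.08713479 0.203     ] front left [0.58093849 0.21521291 0.        ]
door hinge,free [0.57517666 0.21029057 0.192     ] [ 0.44604579 -0.00760558  0.192     ] 0.25328544387912444
angle 0.6512531686596923
holder [ 0.422036   -0.24798384  0.08      ] 0.07897954013376467 -106.63635232474373
pm [ 0.49384249 -0.27249068  0.07      ] 0.07578604185910999 -107.26305011869745
pf [ 0.56659755 -0.29634129  0.07      ] 0.07523934954633622 -106.6961434985161
holder scene [ 0.42765015 -0.24225875  0.08      ] 0.07693857765403724
```

Emit:
move_arm([
  [0, 0, -0.8, 0, 0, 0],
  [0, 0, -0.9, 0, 0, 0],
  [0, 0, -0.9, 0, 0, 0],
  [-0.6, -0.6, 0, 0, 0, 0],
  [-0.6, -0.6, 0, 0, 0, 0],
  [-0.6, -0.6, 0, 0, 0, 0],
  [-0.6, -0.6, 0, 0, 0, 0],
  [-0.6, -0.6, 0, 0, 0, 0],
  [-0.6, -0.6, 0, 0, 0, 0],
  [-0.6, -0.6, 0, 0, 0, 0],
], jaw=1, grip_force=20)

```text
t: 1.85
tcp_pos: [0.3399, 0.2828, 0.3528]
orientation: [[-0.929, 0.37, 0.001], [0.37, 0.929, 0.0], [-0.001, 0.0, -1.0]]
contact_force: [0.9, -0.1, -0.2]
finger_gap: 0.011
```

```bash
cat >> h.py <<'E'
def go(p,yaw_deg=None,s=None):
    """print tool-frame displacement in units (50mm) and yaw turn in units about tool z (tool down)"""
    s=s or arm.sense(); R=s["orientation"]; d=R.T@(np.array(p)-s["tcp_pos"])/.05
    y=np.degrees(np.arctan2(R[1,1],R[0,1])); t=None
    if yaw_deg is not None:
        t=-((yaw_deg-y+180)%360-180)/360
    print("tcp",s["tcp_pos"].round(4),"yaw",round(y,1),"d",d.round(3),"rows>",round(np.linalg.norm(d),2),"turn z",t, "turnrows>",None if t is None else abs(t)*360/8.59)
E
python3 - <<'E'
from h import *
s=arm.sense(); print(s["t"],s["orientation"].round(4)); go([.433,.073,.342],60)
ci=arm.camera_info("wrist"); o=-ci["R"].T@ci["t"]; print("cam in tool",s["orientation"].T@(o-s["tcp_pos"]), "axis",s["orientation"].T@ci["R"].T)
E
```

```text
1.85 [[-9.289e-01  3.703e-01  6.000e-04]
 [ 3.703e-01  9.289e-01  2.000e-04]
 [-5.000e-04  4.000e-04 -1.000e+00]]
tcp [0.3399 0.2828 0.3528] yaw 68.3 d [-3.283 -3.207  0.217] rows> 4.59 turn z 0.022952912170366976 turnrows> 0.9619381119129351
cam in tool [ 7.95120397e-02 -2.71218795e-05 -1.62168983e-01] axis [[-1.08639998e-04 -9.57107156e-01 -2.89734154e-01]
 [ 9.99999952e-01 -2.00808211e-05 -3.08629457e-04]
 [ 2.89573363e-04 -2.89734174e-01  9.57107112e-01]]
```

Emit:
move_arm([
  [-0.65, -0.64, 0, 0, 0, 0.0],
  [-0.65, -0.64, 0, 0, 0, 0],
  [-0.65, -0.64, 0, 0, 0, 0],
  [-0.65, -0.64, 0, 0, 0, 0],
  [-0.65, -0.64, 0, 0, 0, 0],
  [0, 0, 0.2, 0, 0, 0.022],
  [0, 0, 0.3, 0, 0, 0],
])

```text
t: 2.55
tcp_pos: [0.4325, 0.0738, 0.3281]
orientation: [[-0.865, 0.502, 0.002], [0.502, 0.865, -0.0], [-0.002, 0.001, -1.0]]
contact_force: [0.4, 0.0, -0.1]
finger_gap: 0.0005
```

```bash
python3 - <<'E'
from h import *
import cv2
im=arm.capture("wrist"); cv2.imwrite("pics/w1.png",im[:,:,::-1])
im=arm.capture("top"); cv2.imwrite("pics/t1.png",cv2.resize(im[105:255,180:300],None,fx=4,fy=4,interpolation=cv2.INTER_CUBIC)[:,:,::-1])
go([.433,.073,.17],60)
ci=arm.camera_info("wrist");print(ci["R"].tolist(),ci["t"].tolist())
E
```

```text
tcp [0.4301 0.0749 0.3261] yaw 60.3 d [-7.900e-02  2.000e-03  3.123e+00] rows> 3.12 turn z 0.0007039293599202128 turnrows> 0.02950111403623709
[[0.49627210875624567, 0.8681649948833962, -0.0018803536223119775], [0.8318975126828456, -0.47491868054721464, 0.2870518685871781], [0.24831536896198586, -0.14402009764754486, -0.957913194924711]] [-0.2777659985819159, -0.3867314244639963, 0.3946598764829464]
```

View pics/w1.png

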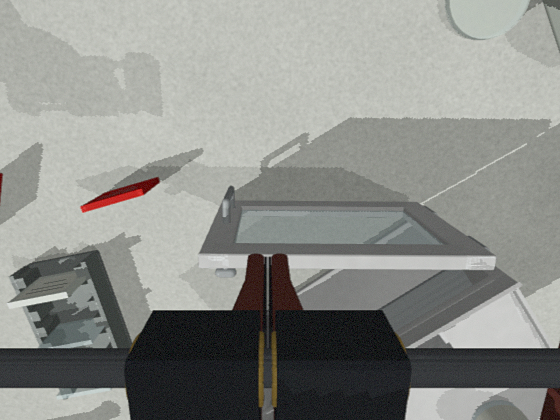

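View pics/t1.png

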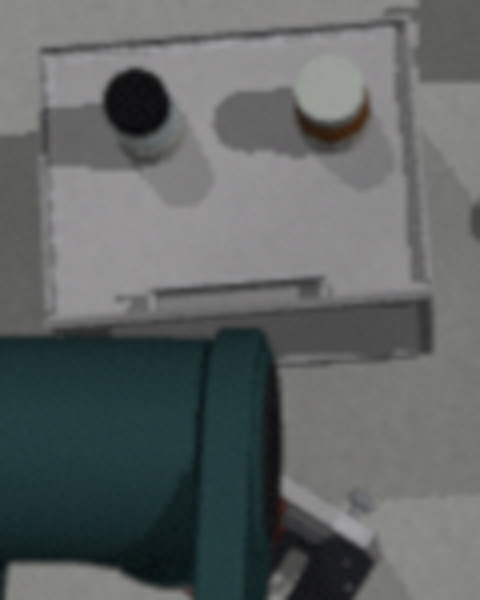

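```bash
python3 - <<'E'
from h import *
ci=arm.camera_info("wrist")
F=ray(ci,200,255,.192);H=ray(ci,495,255,.192);F2=ray(ci,200,268,.192);H2=ray(ci,496,269,.192)
f=(F+F2)/2;h=(H+H2)/2
print(F,H,F2,H2,"mid",f,h,np.linalg.norm(f-h)); d=(f-h)/np.linalg.norm(f-h); ang=np.degrees(np.arctan2(*(-d)[[1,0]])); print("door y yaw",ang)
hg=f-.256*d
th0=np.radians(96.7-ang); print("open",th0,"hinge",hg)
for th in np.linspace(th0,0,8):
    a=np.radians(96.7)-th; yv=np.array([np.cos(a),np.sin(a)]); n=np.array([-yv[1],yv[0]])  # outward
    print(round(th,3),round(np.degrees(a),1),(hg[:2]-.19*yv+.017*n).round(4))
E
```

```text
[0.44202834 0.0021738  0.192     ] [0.56551613 0.21859945 0.192     ] [ 0.45213816 -0.00430999  0.192     ] [0.57824736 0.21486847 0.192     ] mid [ 0.44708325 -0.00106809  0.192     ] [0.57188175 0.21673396 0.192     ] 0.25102270327463305
door y yaw 60.18770337650255
open 0.637259793544839 hinge [0.57435626 0.22105255 0.192     ]
0.637 60.2 [0.4651 0.0646]
0.546 65.4 [0.4798 0.0554]
0.455 70.6 [0.4953 0.0475]
0.364 75.8 [0.5114 0.041 ]
0.273 81.1 [0.528 0.036]
0.182 86.3 [0.545  0.0326]
0.091 91.5 [0.5623 0.0307]
0.0 96.7 [0.5796 0.0304]
```

Emit:
move_arm([
  [0, 0, 0.8, 0, 0, 0],
  [0, 0, 0.8, 0, 0, 0],
  [0, 0, 0.8, 0, 0, 0],
  [0, 0, 0.7, 0, 0, 0],
  [-0.2, 0, 0, 0, 0, 0],
  [-0.2, 0, 0, 0, 0, 0],
  [-0.15, 0, 0, 0, 0, 0],
  [-0.15, 0, 0, 0, 0, 0],
  [-0.17, 0, 0, 0, 0, -0.007],
  [-0.17, 0, 0, 0, 0, -0.007],
])

```text
t: 3.65
tcp_pos: [0.4781, 0.0495, 0.1741]
orientation: [[-0.91, 0.416, 0.002], [0.416, 0.91, -0.0], [-0.002, 0.001, -1.0]]
contact_force: [-1.3, -0.3, -0.8]
finger_gap: 0.0003
```

Emit:
move_arm([
  [-0.17, 0, 0, 0, 0, -0.007],
  [-0.17, 0, 0, 0, 0, -0.007],
  [-0.17, 0, 0, 0, 0, -0.007],
  [-0.17, 0, 0, 0, 0, -0.007],
  [-0.17, 0, 0, 0, 0, -0.007],
  [-0.17, 0, 0, 0, 0, -0.007],
])

```text
t: 4.25
tcp_pos: [0.5263, 0.0334, 0.1741]
orientation: [[-0.986, 0.164, 0.002], [0.164, 0.986, -0.0], [-0.002, -0.0, -1.0]]
contact_force: [-0.6, -1.1, -1.0]
finger_gap: 0.0004
```

```bash
python3 - <<'E'
from h import *
go([.5623,.0307,.172],91.5); print(arm.sense()["contact_force"])
E
```

```text
tcp [0.5263 0.0334 0.1741] yaw 80.6 d [-0.72   0.064  0.043] rows> 0.72 turn z -0.030368042903762514 turnrows> 1.272700284674564
[-0.63353586 -1.06636111 -0.95947895]
```

Emit:
move_arm([
  [-0.14, 0.01, 0, 0, 0, -0.006],
  [-0.14, 0.01, 0, 0, 0, -0.006],
  [-0.14, 0.01, 0, 0, 0, -0.006],
  [-0.12, 0.01, 0, 0, 0, -0.006],
  [-0.08, 0.01, 0, 0, 0, -0.006],
  [-0.08, 0.01, 0, 0, 0, 0],
])

```text
t: 4.85
tcp_pos: [0.5612, 0.0336, 0.174]
orientation: [[-1.0, -0.022, 0.002], [-0.022, 1.0, -0.0], [-0.002, -0.0, -1.0]]
contact_force: [-0.3, -0.4, -0.1]
finger_gap: 0.0003
```

```bash
python3 - <<'E'
from h import *
import cv2
go([.5796,.0304,.172],96.7); print(arm.sense()["contact_force"])
im=arm.capture("wrist"); cv2.imwrite("pics/w2.png",im[:,:,::-1])
E
```

```text
tcp [0.5612 0.0336 0.174 ] yaw 91.3 d [-0.366 -0.072  0.04 ] rows> 0.38 turn z -0.015053785890378969 turnrows> 0.6308920745676867
[-0.32419975 -0.41744407 -0.11574258]
```

View pics/w2.png

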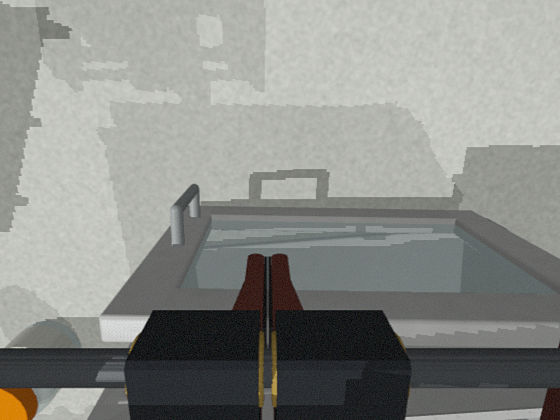

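Emit:
move_arm([
  [-0.06, 0, 0, 0, 0, -0.007],
  [-0.06, 0, 0, 0, 0, -0.007],
  [-0.05, 0, 0, 0, 0, 0],
  [-0.05, 0, 0, 0, 0, 0],
])

```text
t: 5.3
tcp_pos: [0.5703, 0.0346, 0.1731]
orientation: [[-0.994, -0.108, -0.001], [-0.108, 0.994, -0.001], [0.001, -0.0, -1.0]]
contact_force: [-6.9, -2.4, 4.8]
finger_gap: 0.0006
```

Emit:
move_arm([
  [-0.05, 0, 0, 0, 0, 0],
  [-0.05, 0, 0, 0, 0, 0],
])

```text
t: 5.5
tcp_pos: [0.5732, 0.0349, 0.1727]
orientation: [[-0.994, -0.109, -0.005], [-0.109, 0.994, -0.001], [0.005, -0.001, -1.0]]
contact_force: [-7.2, -3.0, 5.9]
finger_gap: 0.0004
```

Emit:
move_arm([
  [-0.05, 0, 0, 0, 0, 0],
  [-0.05, 0, 0, 0, 0, 0],
])

```text
t: 5.7
tcp_pos: [0.5796, 0.0358, 0.1727]
orientation: [[-0.994, -0.109, -0.003], [-0.109, 0.994, -0.0], [0.003, -0.0, -1.0]]
contact_force: [-8.2, -1.6, 6.3]
finger_gap: 0.0005
```

Emit:
move_arm([
  [-0.04, 0, 0, 0, 0, 0],
  [-0.04, 0, 0, 0, 0, 0],
])

```text
t: 5.9
tcp_pos: [0.5796, 0.0358, 0.1726]
orientation: [[-0.994, -0.11, -0.01], [-0.11, 0.994, -0.001], [0.01, -0.0, -1.0]]
contact_force: [-18.0, -4.9, 17.7]
finger_gap: 0.0005
```

```bash
python3 - <<'E'
from h import *
import cv2
go([.5796,.0304,.172],96.7); print(arm.sense()["contact_force"])
im=arm.capture("wrist"); cv2.imwrite("pics/w3.png",im[:,:,::-1])
im=arm.capture("scene"); cv2.imwrite("pics/s3.png",cv2.resize(im[150:320,260:410],None,fx=3.5,fy=3.5,interpolation=cv2.INTER_CUBIC)[:,:,::-1])
E
```

```text
tcp [0.5796 0.0358 0.1726] yaw 96.3 d [ 0.012 -0.107  0.012] rows> 0.11 turn z -0.0011295155779881346 turnrows> 0.04733709057924662
[-18.04811456  -4.85768673  17.68187875]
```

View pics/w3.png

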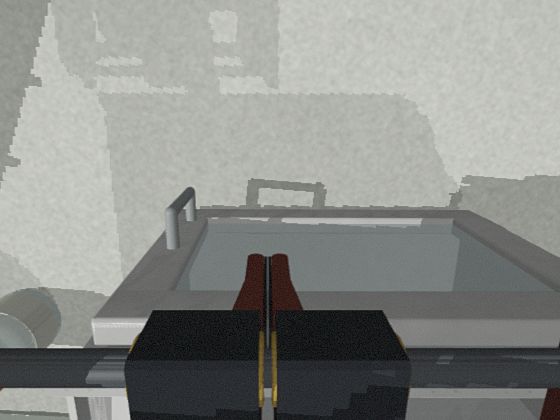

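Emit:
move_arm([
  [0.1, 0, 0, 0, 0, 0],
  [0.3, 0, 0, 0, 0, 0],
  [0.4, 0, 0, 0, 0, 0],
  [0.4, 0, -0.3, 0, 0, 0],
  [0, 0, -0.8, 0, 0, 0],
  [0, 0, -0.9, 0, 0, 0],
  [0, 0, -0.9, 0, 0, 0],
], jaw=-1)

```text
t: 6.7
tcp_pos: [0.5253, 0.03, 0.3194]
orientation: [[-0.994, -0.109, 0.001], [-0.109, 0.994, 0.0], [-0.001, 0.0, -1.0]]
contact_force: [1.8, 0.8, 0.2]
finger_gap: 0.0532
```

```bash
python3 - <<'E'
from h import *
import cv2
s=arm.sense();ci=arm.camera_info("wrist")
im=arm.capture("wrist"); cv2.imwrite("pics/w4.png",im[:,:,::-1])
import pickle; pickle.dump(ci,open("w4.pkl","wb"))
go([.605,.087,.342],96.7); print(s["contact_force"])
E
```

```text
tcp [0.5294 0.0298 0.3275] yaw 96.3 d [-1.631  0.971 -0.27 ] rows> 1.92 turn z -0.0011452332852449052 turnrows> 0.04799580706497857
[1.80480694 0.83531192 0.21981046]
```

View pics/w4.png

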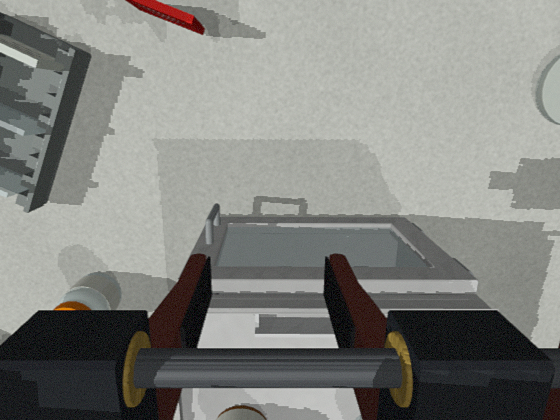

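Emit:
move_arm([
  [0, 0, -0.8, 0, 0, 0.022],
  [0, 0, -0.8, 0, 0, 0.022],
  [0, 0, 0, 0, 0, 0.023],
  [0, 0, 0, 0, 0, 0.023],
  [0, 0, 0, 0, 0, 0.023],
  [0, 0, 0, 0, 0, 0.023],
  [0, 0, 0, 0, 0, 0.023],
  [0, 0, 0, 0, 0, 0.023],
  [0, 0, 0, 0, 0, 0.023],
  [0, 0, 0, 0, 0, 0.023],
])

```text
t: 7.75
tcp_pos: [0.5259, 0.03, 0.3977]
orientation: [[-0.24, 0.971, 0.001], [0.971, 0.24, 0.0], [-0.0, 0.002, -1.0]]
contact_force: [0.6, -0.5, -0.4]
finger_gap: 0.0878
```

```bash
python3 - <<'E'
from h import *
go([.605,.01,.40],6.7)
E
```

```text
tcp [0.5259 0.03   0.3977] yaw 13.9 d [-0.768  1.441 -0.045] rows> 1.63 turn z 0.019913641178461065 turnrows> 0.8345647059657721
```

Emit:
move_arm([
  [-0.38, 0.72, 0, 0, 0, 0],
  [-0.38, 0.72, 0, 0, 0, 0],
  [0, 0, 0, 0, 0, 0.02],
  [0, 0, 0, 0, 0, 0],
  [0, 0, 0, 0, 0, 0],
])

```text
t: 8.25
tcp_pos: [0.6043, 0.0109, 0.3975]
orientation: [[-0.125, 0.992, 0.0], [0.992, 0.125, 0.0], [0.0, 0.0, -1.0]]
contact_force: [0.2, 0.2, 0.6]
finger_gap: 0.0877
```

```bash
python3 - <<'E'
from h import *
import cv2,pickle
s=arm.sense();ci=arm.camera_info("wrist")
im=arm.capture("wrist"); cv2.imwrite("pics/w5.png",im[:,:,::-1]); pickle.dump(ci,open("w5.pkl","wb"))
go([.605,.01,.40],6.7); print(s["qvel"].round(3))
E
```

```text
tcp [0.604  0.011  0.3978] yaw 7.2 d [-0.022  0.017 -0.044] rows> 0.05 turn z 0.001374722004046289 turnrows> 0.057613494930927135
[ 0.003 -0.018  0.008 -0.002  0.003 -0.002]
```

View pics/w5.png

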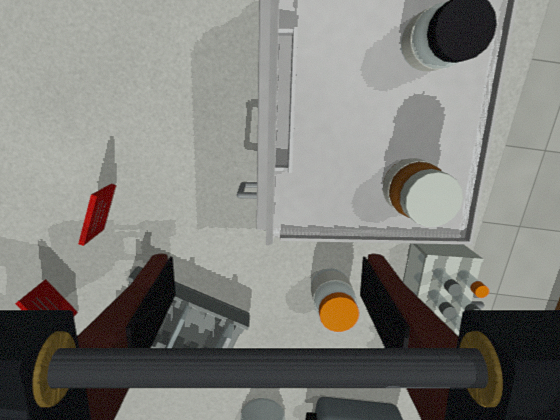

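```bash
python3 - <<'E'
import cv2
im=cv2.imread("pics/w5.png")
a=cv2.resize(im[0:120,240:340],None,fx=5,fy=5,interpolation=cv2.INTER_CUBIC);b=cv2.resize(im[125:245,240:340],None,fx=5,fy=5,interpolation=cv2.INTER_CUBIC)
cv2.imwrite("pics/w5a.png",a);cv2.imwrite("pics/w5b.png",b)
E
```

```text
(no output)
```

View pics/w5a.png

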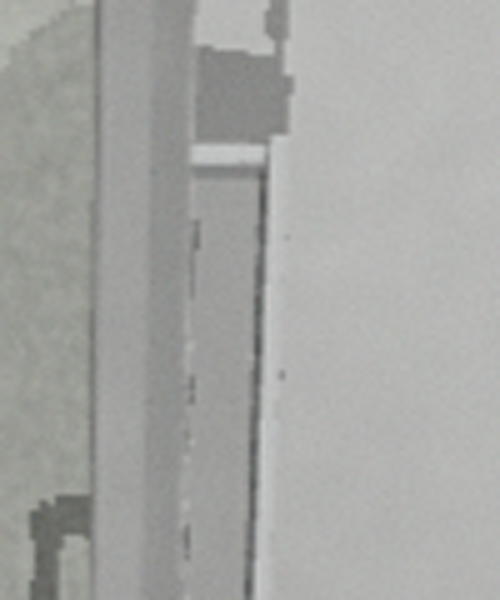

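View pics/w5b.png

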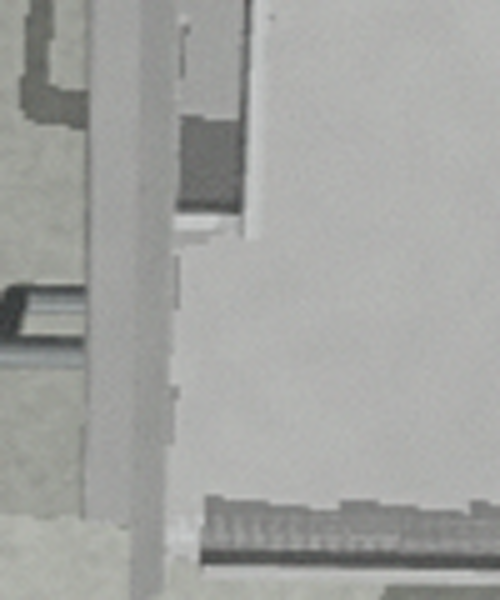

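```bash
python3 - <<'E'
from h import *
import pickle
ci=pickle.load(open("w5.pkl","rb"))
s1=ray(ci,293.4,30,.227);s2=ray(ci,289.6,167,.227)
l1=ray(ci,278,30,.218);l2=ray(ci,275.6,167,.218)
e1=ray(ci,286,32.8,.218);e2=ray(ci,283,167.6,.218)
for n in "s1 s2 l1 l2 e1 e2".split(): print(n,eval(n).round(4))
for a,b in((s1,s2),(l1,l2),(e1,e2)): d=a-b; print(np.linalg.norm(d),np.degrees(np.arctan2(-d[0],d[1])))
print("door/lip outer",ray(ci,259,60,.192),ray(ci,257,228,.192),ray(ci,270,60,.223),ray(ci,266,240,.223))
d=s1-s2;n=np.array([d[1],-d[0],0])/np.linalg.norm(d)
print("gap",(s1-l1)@n,(s2-l2)@n)
print("centre",(e1+e2)/2)
E
```

```text
s1 [0.6087 0.1449 0.227 ]
s2 [0.6213 0.0351 0.227 ]
l1 [0.5965 0.1448 0.218 ]
l2 [0.6095 0.0321 0.218 ]
e1 [0.6033 0.1435 0.218 ]
e2 [0.6162 0.0324 0.218 ]
0.1104992173744361 6.5947413770330945
0.11348484489584425 6.563289394816392
0.11193330656065686 6.618295727510132
door/lip outer [0.58291512 0.12236398 0.192     ] [ 0.59997072 -0.03721796  0.192     ] [0.59289607 0.12074755 0.223     ] [ 0.60937005 -0.0374067   0.223     ]
gap 0.012103596316194332 0.012165892757129452
centre [0.6097516  0.08795534 0.218     ]
```

```bash
python3 - <<'E'
from h import *
go([.407,-.296,.26],-17)
E
```

```text
tcp [0.604  0.011  0.3978] yaw 7.2 d [-5.598 -4.68   2.754] rows> 7.8 turn z 0.06720805533737959 turnrows> 2.8166356136736495
```

Emit:
move_arm([
  [-0.7, -0.585, 0, 0, 0, 0],
  [-0.7, -0.585, 0, 0, 0, 0],
  [-0.7, -0.585, 0, 0, 0, 0],
  [-0.7, -0.585, 0, 0, 0, 0],
  [-0.7, -0.585, 0.3, 0, 0, 0],
  [-0.7, -0.585, 0.3, 0, 0, 0],
  [-0.7, -0.585, 0.3, 0, 0, 0],
  [-0.7, -0.585, 0.3, 0, 0, 0.022],
  [0, 0, 0.8, 0, 0, 0.022],
  [0, 0, 0.7, 0, 0, 0.022],
])

```text
t: 9.3
tcp_pos: [0.4053, -0.297, 0.2625]
orientation: [[0.294, 0.956, 0.002], [0.956, -0.294, -0.002], [-0.001, 0.003, -1.0]]
contact_force: [-0.0, -0.3, -0.2]
finger_gap: 0.088
```

Emit:
move_arm([
  [0, 0, 0, 0, 0, 0],
  [0, 0, 0, 0, 0, 0],
])

```text
t: 9.5
tcp_pos: [0.4062, -0.2955, 0.2635]
orientation: [[0.283, 0.959, -0.0], [0.959, -0.283, 0.0], [0.0, -0.0, -1.0]]
contact_force: [0.2, -0.5, 0.5]
finger_gap: 0.0876
```

```bash
python3 - <<'E'
from h import *
import cv2,pickle
s=arm.sense();ci=arm.camera_info("wrist")
im=arm.capture("wrist"); cv2.imwrite("pics/w6.png",im[:,:,::-1]); pickle.dump(ci,open("w6.pkl","wb"))
go([.422,-.248,.26],-17); print(s["t"],s["qvel"].round(3),[(d["point"],d["p"]) for d in arm.search_frame("holder","wrist")])
print("old est in px",proj(ci,[.422,-.248,.08]))
E
```

```text
tcp [ 0.4071 -0.2961  0.2645] yaw -16.4 d [1.007 0.014 0.089] rows> 1.01 turn z 0.0015302216050723733 turnrows> 0.06413035830338235
9.5 [ 0.006 -0.019 -0.046 -0.002  0.002  0.005] [([179.5, 152.4], 0.87), ([128.8, 271.6], 0.79), ([16.1, 173.9], 0.76)]
old est in px [[268.89068699 133.46634821]]
```

View pics/w6.png

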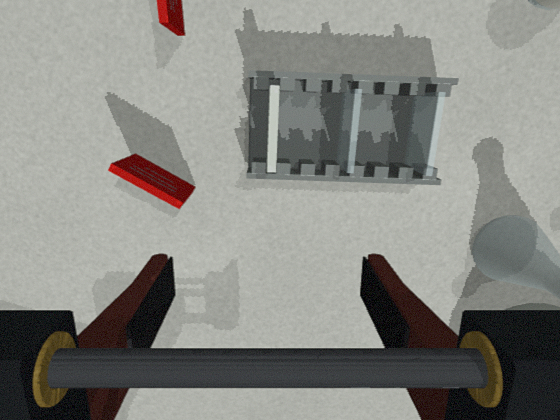

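```bash
python3 - <<'E'
import cv2
im=cv2.imread("pics/w6.png")
cv2.imwrite("pics/w6c.png",cv2.resize(im[60:195,235:335],None,fx=4.4,fy=4.4,interpolation=cv2.INTER_CUBIC))
E
```

```text
(no output)
```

View pics/w6c.png

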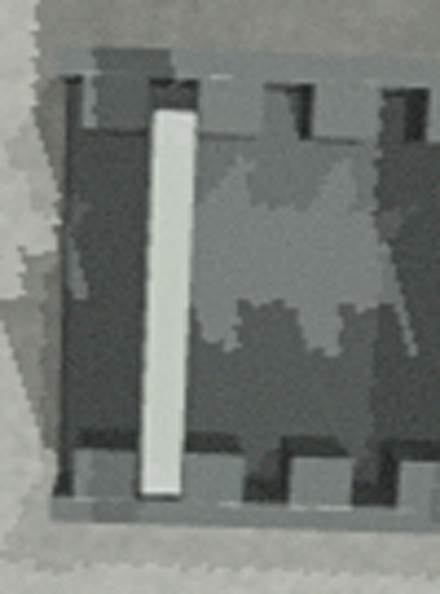

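```bash
python3 - <<'E'
from h import *
import pickle
ci=pickle.load(open("w6.pkl","rb"))
P=[ray(ci,235+u/4.4,60+v/4.4,.08) for u,v in [(154,110),(196,112),(183,495),(141,493)]]
P=np.array(P);print(P.round(4))
up=(P[0]+P[1])/2;lo=(P[2]+P[3])/2;d=up-lo;print("len",np.linalg.norm(d),"thick",np.linalg.norm(P[0]-P[1]),np.linalg.norm(P[2]-P[3]))
print("yaw jaw",np.degrees(np.arctan2(-d[0],d[1])),"c",P.mean(0))
c=P.mean(0)
# grasp: TCP z: grasp point 19 behind
go([c[0],c[1],.26],np.degrees(np.arctan2(-d[0],d[1])))
E
```

```text
[[ 0.4345 -0.2088  0.08  ]
 [ 0.4423 -0.2115  0.08  ]
 [ 0.4188 -0.284   0.08  ]
 [ 0.4105 -0.2811  0.08  ]]
len 0.07619208159182118 thick 0.00826893464557115 0.008824911050964723
yaw jaw -18.161980042340932 c [ 0.42655422 -0.24632147  0.08      ]
tcp [ 0.4075 -0.2964  0.265 ] yaw -16.5 d [1.069 0.081 0.098] rows> 1.08 turn z 0.004657179582054343 turnrows> 0.1951786553596698
```

Emit:
move_arm([
  [0.5, 0.04, 0, 0, 0, 0.0046],
  [0.57, 0.04, 0, 0, 0, 0],
  [0, 0, 0.7, 0, 0, 0],
  [0, 0, 0.8, 0, 0, 0],
  [0, 0, 0.7, 0, 0, 0],
  [0, 0, 0.5, 0, 0, 0],
  [0, 0, 0, 0, 0, 0],
  [0, 0, 0, 0, 0, 0],
], jaw=-0.2)

```text
t: 10.4
tcp_pos: [0.4276, -0.2467, 0.1292]
orientation: [[0.313, 0.95, 0.002], [0.95, -0.313, -0.001], [-0.001, 0.002, -1.0]]
contact_force: [0.1, 0.2, -0.8]
finger_gap: 0.0528
```

```bash
python3 - <<'E'
from h import *
import cv2,pickle
s=arm.sense();ci=arm.camera_info("wrist")
im=arm.capture("wrist"); cv2.imwrite("pics/w7.png",im[:,:,::-1])
go([.42655,-.2463,.048],-18.16); print(s["finger_gap"],s["contact_force"])
E
```

```text
tcp [ 0.428  -0.2471  0.1298] yaw -18.3 d [ 0.009 -0.038  1.635] rows> 1.64 turn z -0.0003683177210045901 turnrows> 0.01543589983255558
0.052798449507982535 [ 0.12298538  0.19330156 -0.80151321]
```

View pics/w7.png

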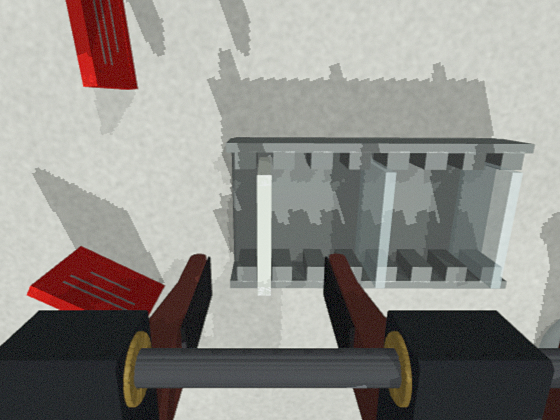

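```bash
python3 - <<'E'
from h import *
ci=arm.camera_info("wrist");s=arm.sense();R=s["orientation"]
for n,u,v,z in [("red",163,285,.07),("red2",158,300,.07),("h top-far",257,175,.08),("h",271,175,.08),("h near",258,294,.08),("h",271,294,.08)]:
    print(n,(R.T@(ray(ci,u,v,z)-s["tcp_pos"]))[:2].round(4))
E
```

```text
red [-0.0359 -0.0675]
red2 [-0.0468 -0.0716]
h top-far [ 0.0383 -0.0057]
h [0.0383 0.0022]
h near [-0.0371 -0.0057]
h [-0.0371  0.0024]
```

Emit:
move_arm([
  [0, -0.035, 0.5, 0, 0, 0],
  [0, 0, 0.5, 0, 0, 0],
  [0, 0, 0.4, 0, 0, 0],
  [0, 0, 0.23, 0, 0, 0],
  [0, 0, 0, 0, 0, 0],
])

```text
t: 10.95
tcp_pos: [0.4251, -0.2459, 0.0464]
orientation: [[0.315, 0.949, 0.0], [0.949, -0.315, -0.0], [-0.0, 0.0, -1.0]]
contact_force: [-0.1, -0.7, -0.9]
finger_gap: 0.0525
```

Emit:
move_arm([
  [0, 0, 0, 0, 0, 0],
  [0, 0, 0, 0, 0, 0],
  [0, 0, 0, 0, 0, 0],
  [0, 0, 0, 0, 0, 0],
  [0, 0, 0, 0, 0, 0],
], jaw=1, grip_force=30)

```text
t: 11.45
tcp_pos: [0.4248, -0.2457, 0.0465]
orientation: [[0.315, 0.949, 0.0], [0.949, -0.315, -0.0], [-0.0, 0.001, -1.0]]
contact_force: [-0.2, 0.3, 0.2]
finger_gap: 0.0161
```

Emit:
move_arm([
  [0, 0, 0, 0, 0, 0],
  [0, 0, 0, 0, 0, 0],
  [0, 0, 0, 0, 0, 0],
])

```text
t: 11.75
tcp_pos: [0.4247, -0.2456, 0.0463]
orientation: [[0.315, 0.949, 0.0], [0.949, -0.315, -0.0], [-0.0, 0.0, -1.0]]
contact_force: [-1.2, 0.3, 3.2]
finger_gap: 0.0078
```

Emit:
move_arm([
  [0, 0, -0.1, 0, 0, 0],
  [0, 0, -0.2, 0, 0, 0],
  [0, 0, -0.4, 0, 0, 0],
  [0, 0, -0.6, 0, 0, 0],
  [0, 0, -0.8, 0, 0, 0],
  [0, 0, -0.9, 0, 0, 0],
  [0, 0, -0.9, 0, 0, 0],
  [0, 0, -0.9, 0, 0, 0],
  [0, 0, -0.9, 0, 0, 0],
  [0, 0, -0.3, 0, 0, 0],
])

```text
t: 12.75
tcp_pos: [0.4258, -0.2464, 0.352]
orientation: [[0.315, 0.949, 0.006], [0.949, -0.315, -0.005], [-0.003, 0.007, -1.0]]
contact_force: [1.1, -0.5, -1.6]
finger_gap: 0.0077
```

```bash
python3 - <<'E'
from h import *
import cv2
s=arm.sense();ci=arm.camera_info("wrist")
im=arm.capture("wrist"); cv2.imwrite("pics/w8.png",im[:,:,::-1])
go([.6091,.088,.36],6.6); print(s["finger_gap"],s["contact_force"],s["ft_torque"])
E
```

```text
tcp [ 0.4261 -0.2467  0.3525] yaw -18.4 d [ 7.505  1.365 -0.163] rows> 7.63 turn z -0.06935666875463535 turnrows> 2.9066822760964754
0.007703318716686024 [ 1.0993377  -0.4612742  -1.58660758] [-0.08502244  0.05989153 -0.07697984]
```

View pics/w8.png

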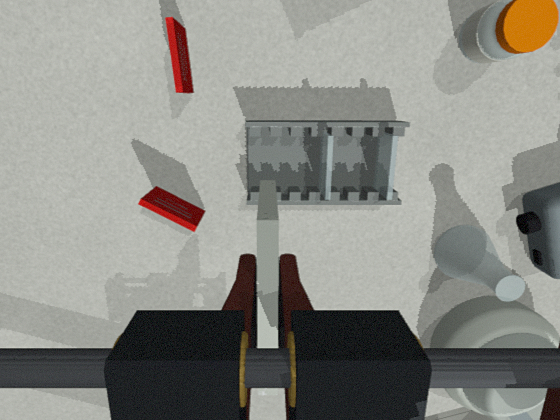

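Emit:
move_arm([
  [0.5, 0.09, 0, 0, 0, 0],
  [0.9, 0.164, 0, 0, 0, 0],
  [0.9, 0.164, 0, 0, 0, 0],
  [0.9, 0.164, 0, 0, 0, 0],
  [0.9, 0.164, 0, 0, 0, 0],
  [0.9, 0.164, 0, 0, 0, 0],
  [0.9, 0.164, 0, 0, 0, 0],
  [0.8, 0.145, 0, 0, 0, 0],
  [0.5, 0.09, 0, 0, 0, 0],
  [0.3, 0.055, 0, 0, 0, 0],
])

```text
t: 13.8
tcp_pos: [0.6073, 0.0908, 0.345]
orientation: [[0.313, 0.95, -0.002], [0.95, -0.313, 0.0], [-0.001, -0.002, -1.0]]
contact_force: [-0.1, -1.0, -1.0]
finger_gap: 0.0081
```

Emit:
move_arm([
  [0, 0, 0, 0, 0, -0.0231],
  [0, 0, 0, 0, 0, -0.0231],
  [0, 0, 0, 0, 0, -0.0231],
  [0, 0, 0, 0, 0, 0],
  [0, 0, 0, 0, 0, 0],
])

```text
t: 14.3
tcp_pos: [0.6071, 0.0883, 0.3459]
orientation: [[-0.11, 0.994, -0.001], [0.994, 0.11, -0.0], [-0.0, -0.001, -1.0]]
contact_force: [1.0, -0.3, 0.0]
finger_gap: 0.0075
```

```bash
python3 - <<'E'
from h import *
import cv2,pickle
s=arm.sense();ci=arm.camera_info("wrist")
im=arm.capture("wrist"); cv2.imwrite("pics/w9.png",im[:,:,::-1]); pickle.dump((s,ci),open("w9.pkl","wb"))
im=arm.capture("scene"); cv2.imwrite("pics/s9.png",im[:,:,::-1]); 
im=arm.capture("top"); cv2.imwrite("pics/t9.png",im[:,:,::-1]); 
go([.6091,.088,.30],6.6); print(s["finger_gap"],s["contact_force"],s["ft_torque"],s["orientation"].round(4))
E
```

```text
tcp [0.6074 0.0885 0.3461] yaw 6.4 d [-0.014  0.033  0.922] rows> 0.92 turn z -0.0005056116623145436 turnrows> 0.021189778630178777
0.007479834459746086 [ 0.96118492 -0.26710622  0.04371593] [-0.07225586  0.01752407 -0.0365979 ] [[-1.099e-01  9.939e-01 -9.000e-04]
 [ 9.939e-01  1.099e-01 -4.000e-04]
 [-3.000e-04 -1.000e-03 -1.000e+00]]
```

View pics/w9.png

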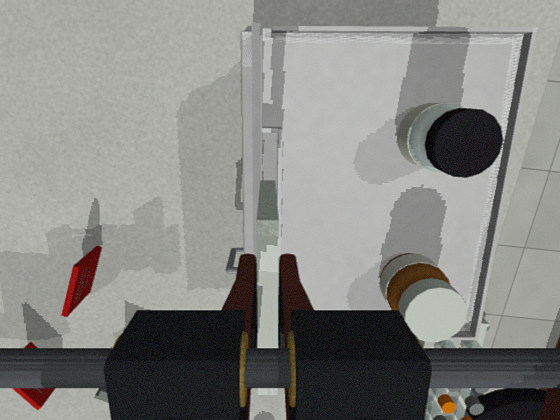

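View pics/s9.png

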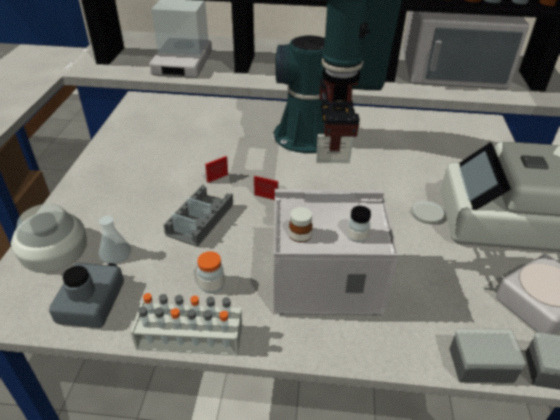

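```bash
python3 - <<'E'
import cv2
im=cv2.imread("pics/w9.png")
cv2.imwrite("pics/w9c.png",cv2.resize(im[80:260,225:305],None,fx=5,fy=3.3,interpolation=cv2.INTER_CUBIC))
E
```

```text
(no output)
```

View pics/w9c.png

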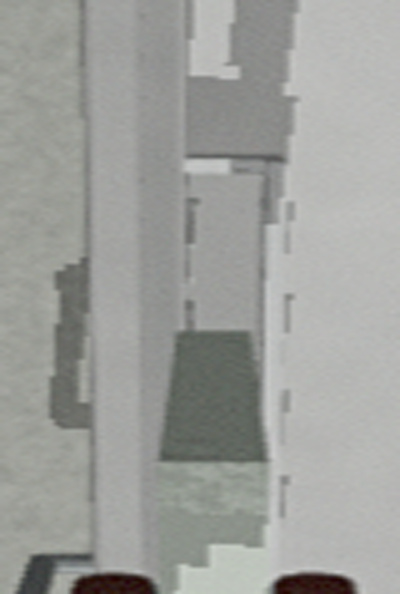

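```bash
python3 - <<'E'
from h import *
import pickle
s,ci=pickle.load(open("w9.pkl","rb"));R=s["orientation"]
f=lambda u,v,z:(ray(ci,u,v,z)-s["tcp_pos"])@R
zb=s["tcp_pos"][2]-.0363
for n,u,v,z in [("hb1",260.6,180,zb),("hb2",275,180,zb),("ht1",257,219.4,zb+.07),("ht2",278.6,219.4,zb+.07),
 ("lip",262.3,132,.218),("lip",262.1,170,.218),("strip",278,132,.227),("strip",277.2,170,.227),("stop",270,131.5,.218)]:
    print(n,(f(u,v,z)*1000).round(1), ray(ci,u,v,z).round(4))
E
```

```text
hb1 [38.1 -3.5 36.3] [0.5994 0.1258 0.3096]
hb2 [38.1  4.2 36.3] [0.607  0.1266 0.3096]
ht1 [ 38.4  -3.7 -33.7] [0.5992 0.1261 0.3796]
ht2 [ 38.4   4.  -33.7] [0.6069 0.1269 0.3796]
lip [ 55.7  -3.6 127.9] [0.5973 0.1432 0.218 ]
lip [ 26.9  -3.9 127.9] [0.6002 0.1145 0.218 ]
strip [ 56.5   7.9 118.9] [0.6087 0.1452 0.227 ]
strip [ 28.5   7.6 118.9] [0.6114 0.1174 0.227 ]
stop [ 56.1   2.2 127.9] [0.603  0.1442 0.218 ]
```

Emit:
move_arm([
  [0, 0.034, 0.2, 0, 0, -0.0008],
  [0, 0, 0.4, 0, 0, 0],
  [0, 0, 0.4, 0, 0, 0],
  [0, 0, 0.3, 0, 0, 0],
  [0, 0, 0.18, 0, 0, 0],
  [0, 0, 0, 0, 0, 0],
  [0, 0, 0, 0, 0, 0],
  [0, 0, 0, 0, 0, 0],
])

```text
t: 15.25
tcp_pos: [0.61, 0.0891, 0.2731]
orientation: [[-0.119, 0.993, 0.002], [0.993, 0.119, -0.0], [-0.0, 0.002, -1.0]]
contact_force: [0.8, 0.1, -0.8]
finger_gap: 0.0079
```

```bash
python3 - <<'E'
from h import *
import cv2,pickle
s=arm.sense();ci=arm.camera_info("wrist")
im=arm.capture("wrist")[:,:,::-1]; cv2.imwrite("pics/w10.png",im); pickle.dump((s,ci),open("w10.pkl","wb"))
cv2.imwrite("pics/w10c.png",cv2.resize(im[60:270,215:315],None,fx=5,fy=2.8,interpolation=cv2.INTER_CUBIC))
go([.6091,.088,.2393],6.6); print(s["finger_gap"],s["contact_force"],s["ft_torque"],s["orientation"].round(4))
E
```

```text
tcp [0.6099 0.0891 0.2731] yaw 6.9 d [-0.019 -0.021  0.677] rows> 0.68 turn z 0.0007005123728858741 turnrows> 0.029357910854355608
0.007860023073074613 [ 0.82593007  0.09613297 -0.78552765] [-0.09488631  0.02837932  0.01828712] [[-1.194e-01  9.928e-01  1.700e-03]
 [ 9.928e-01  1.194e-01 -0.000e+00]
 [-2.000e-04  1.700e-03 -1.000e+00]]
```

View pics/w10c.png

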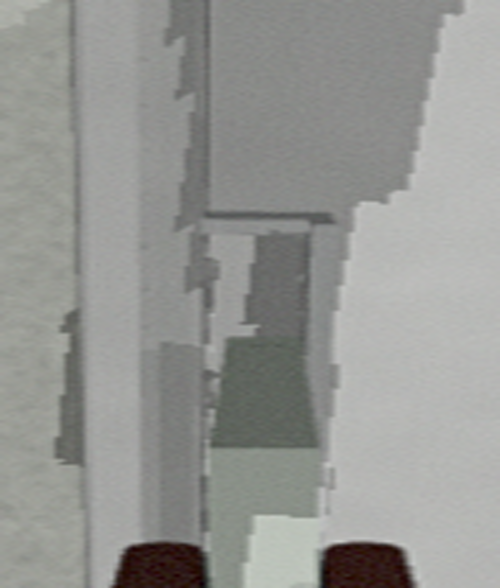

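Emit:
move_arm([
  [0, -0.018, 0, 0, 0, 0.0006],
  [0, 0, 0.1, 0, 0, 0],
  [0, 0, 0.1, 0, 0, 0],
  [0, 0, 0.1, 0, 0, 0],
  [0, 0, 0, 0, 0, 0],
])

```text
t: 15.8
tcp_pos: [0.6077, 0.0889, 0.2559]
orientation: [[-0.116, 0.993, -0.002], [0.993, 0.116, -0.0], [0.0, -0.002, -1.0]]
contact_force: [-0.6, 0.8, 0.5]
finger_gap: 0.0078
```

Emit:
move_arm([
  [0, 0, 0.08, 0, 0, 0],
  [0, 0, 0.08, 0, 0, 0],
  [0, 0, 0.08, 0, 0, 0],
  [0, 0, 0, 0, 0, 0],
])

```text
t: 16.2
tcp_pos: [0.6079, 0.0889, 0.2443]
orientation: [[-0.116, 0.993, -0.001], [0.993, 0.116, -0.0], [0.0, -0.001, -1.0]]
contact_force: [-1.0, -0.7, -0.9]
finger_gap: 0.0074
```

Emit:
move_arm([
  [0, 0, 0.04, 0, 0, 0],
  [0, 0, 0.04, 0, 0, 0],
  [0, 0, 0, 0, 0, 0],
])

```text
t: 16.5
tcp_pos: [0.6082, 0.0889, 0.2409]
orientation: [[-0.116, 0.993, -0.0], [0.993, 0.116, -0.0], [-0.0, -0.0, -1.0]]
contact_force: [-0.1, 0.4, 0.2]
finger_gap: 0.0082
```

Emit:
move_arm([
  [0, 0, 0.03, 0, 0, 0],
  [0, 0, 0.03, 0, 0, 0],
  [0, 0, 0, 0, 0, 0],
])

```text
t: 16.8
tcp_pos: [0.6086, 0.0889, 0.2393]
orientation: [[-0.116, 0.993, 0.001], [0.993, 0.116, -0.0], [-0.0, 0.001, -1.0]]
contact_force: [-1.8, -0.0, 5.9]
finger_gap: 0.0081
```

Emit:
move_arm([
  [0, 0, 0.01, 0, 0, 0],
  [0, 0, 0.02, 0, 0, 0],
  [0, 0, 0, 0, 0, 0],
  [0, 0, 0, 0, 0, 0],
], grip_force=50)

```text
t: 17.2
tcp_pos: [0.6086, 0.0889, 0.2393]
orientation: [[-0.116, 0.993, 0.002], [0.993, 0.116, -0.0], [-0.0, 0.002, -1.0]]
contact_force: [-4.3, 0.8, 14.5]
finger_gap: 0.0078
```

Emit:
move_arm([
  [0, 0, 0.02, 0, 0, 0],
  [0, 0, 0, 0, 0, 0],
  [0, 0, 0, 0, 0, 0],
])

```text
t: 17.5
tcp_pos: [0.6086, 0.089, 0.2393]
orientation: [[-0.116, 0.993, 0.002], [0.993, 0.116, -0.0], [-0.0, 0.002, -1.0]]
contact_force: [-6.8, -0.3, 19.4]
finger_gap: 0.0081
```

Emit:
move_arm([
  [0, -0.015, 0, 0, 0, 0],
  [0, 0, 0, 0, 0, 0],
  [0, 0, 0, 0, 0, 0],
])

```text
t: 17.8
tcp_pos: [0.6085, 0.0889, 0.2393]
orientation: [[-0.116, 0.993, 0.004], [0.993, 0.116, 0.0], [-0.0, 0.004, -1.0]]
contact_force: [-5.1, -0.0, 18.6]
finger_gap: 0.0078
```

```bash
python3 - <<'E'
from h import *
import cv2,pickle
s=arm.sense();ci=arm.camera_info("wrist")
im=arm.capture("wrist")[:,:,::-1]; cv2.imwrite("pics/w11.png",im)
im=arm.capture("scene")[:,:,::-1]; cv2.imwrite("pics/s11.png",cv2.resize(im[90:330,140:420],None,fx=2.5,fy=2.5,interpolation=cv2.INTER_CUBIC))
s=arm.sense();print(s["t"],s["tcp_pos"],s["finger_gap"],s["contact_force"],s["ft_torque"])
E
```

```text
17.9 [0.60855912 0.08893756 0.23929768] 0.008224130725835124 [-4.89129809 -0.55092005 19.37295896] [-0.06012596  1.09211497 -0.02658561]
```

View pics/w11.png

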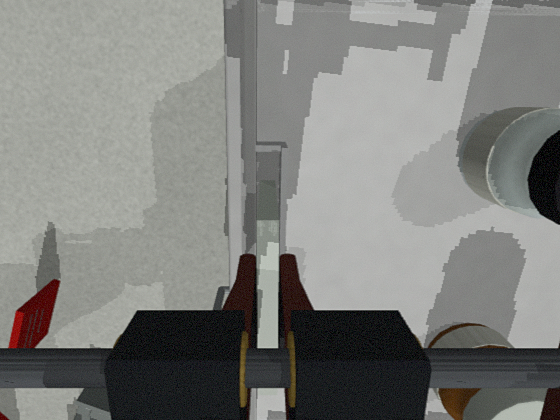

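View pics/s11.png

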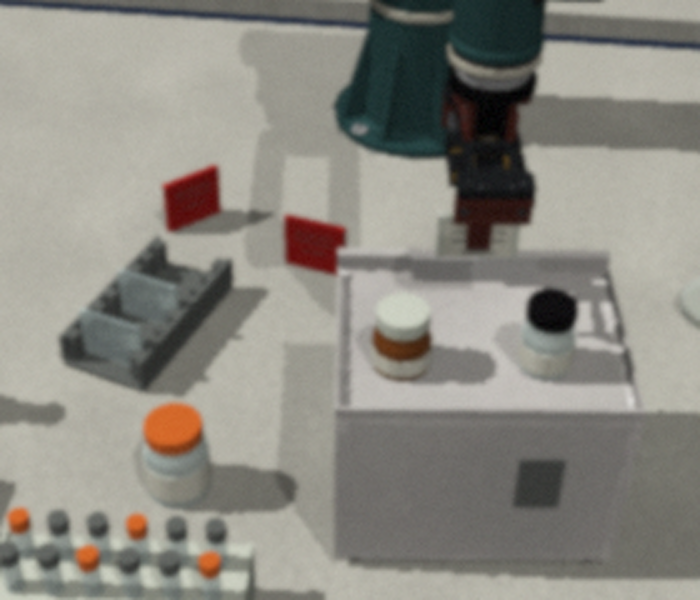

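Emit:
move_arm([
  [0, 0, 0, 0, 0, 0],
  [0, 0, 0, 0, 0, 0],
  [0, 0, 0, 0, 0, 0],
  [0, 0, 0, 0, 0, 0],
  [0, 0, 0, 0, 0, 0],
])

```text
t: 18.4
tcp_pos: [0.6086, 0.0889, 0.2393]
orientation: [[-0.116, 0.993, 0.004], [0.993, 0.116, 0.0], [-0.0, 0.004, -1.0]]
contact_force: [-5.0, -0.7, 18.8]
finger_gap: 0.0076
```

```bash
python3 - <<'E'
from h import *
s=arm.sense();print(s["t"],s["tcp_pos"],s["contact_force"])
print(arm.close_job())
E
```

```text
18.4 [0.60857773 0.08890721 0.23930595] [-5.00151633 -0.68679566 18.75720849]
the job is handed in; nothing more can be done
None
```

The door is shut and the white holder is seated in the label pocket. I handed the job in at 18.4 s, with the arm still holding the holder down.

- **Door:** I pushed near the free edge. The catch resisted at about 7–8 N, then gave way. The door came up hard on its stop at the position I had calculated for fully shut. Later wrist pictures still showed it closed and parallel to the cabinet front.
- **Holder:** I took the white holder from the rack's end groove, set it between lip and strip from wrist-camera measurements, and lowered it slowly. It bottomed at TCP height 0.2393 m, exactly the height worked out for the pocket floor.
- **Final hold:** it was pressed down with a steady force of about 19 N, at a grip setting of 50 N.
- **Other things:** in the last pictures the two glass plates, the cabinet jars, the orange-lidded jar and the two red look-alikes stood where they were. The flask and most of the dish were outside that last crop, but I never worked near them.

**Disagreements:**
- A sideways force of about 5 N stayed on the tool at the end. The holder is probably leaning lightly on one side of the pocket.
- My first overhead fit put the pocket about 4 mm off the wrist-camera value. I used the wrist value, and the holder went in without catching.

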